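# Sort sprung pick-up heads by spring feel

### The job

Three pick-up heads for the dispensing machine look alike, but some have a soft spring and some a stiff one. Take them one at a time: pick a head up, press its pad squarely down on the perforated plate until the stem is about half-way in, to feel the spring, never driving it hard onto its stop, then set it down gently to stand upright in the green tray if it is soft or in the red tray if it is stiff, before you take the next. Leave the bottle, the syringe and the screwdriver where they are.

Things in the scene. Friction and masses are not known exactly. Their poses are not given: they have to be found in the camera images.
- head_a_grip (a point): Sprung vacuum pick-up head standing on its pad, 108 mm tall, 0.17 kg: aluminium sleeve 28 mm across from 40 to 88 mm above the pad's underside, dark ring 32 mm across below it (32 to 40 mm), hose fitting on top, bare 12 mm stem, flat tan pad 42 mm across. Point: on the axis, mid sleeve, 66 mm above the underside with the stem out; grip here. z: up. The three heads look alike.
- head_b_grip (a point): Sprung vacuum pick-up head standing on its pad, 108 mm tall, 0.17 kg: aluminium sleeve 28 mm across from 40 to 88 mm above the pad's underside, dark ring 32 mm across below it (32 to 40 mm), hose fitting on top, bare 12 mm stem, flat tan pad 42 mm across. Point: on the axis, mid sleeve, 66 mm above the underside with the stem out; grip here. z: up. The three heads look alike.
- head_c_grip (a point): Sprung vacuum pick-up head standing on its pad, 108 mm tall, 0.17 kg: aluminium sleeve 28 mm across from 40 to 88 mm above the pad's underside, dark ring 32 mm across below it (32 to 40 mm), hose fitting on top, bare 12 mm stem, flat tan pad 42 mm across. Point: on the axis, mid sleeve, 66 mm above the underside with the stem out; grip here. z: up. The three heads look alike.
- head_a_plunger (a joint): How far head_a's stem is pushed into its sleeve: 0 is out, 0.014 (14 mm) is in against its stop; springs back to 0. The spring is hidden: every head starts to give at about 2.8 N of push on the plate, then a soft one gains 0.2 N per mm (4.4 N with the stem 8 mm in), a stiff one 1 N per mm (10.8 N with the stem 8 mm in). One or two of the three are soft.
- head_b_plunger (a joint): How far head_b's stem is pushed into its sleeve: 0 is out, 0.014 (14 mm) is in against its stop; springs back to 0. The spring is hidden: every head starts to give at about 2.8 N of push on the plate, then a soft one gains 0.2 N per mm (4.4 N with the stem 8 mm in), a stiff one 1 N per mm (10.8 N with the stem 8 mm in). One or two of the three are soft.
- head_c_plunger (a joint): How far head_c's stem is pushed into its sleeve: 0 is out, 0.014 (14 mm) is in against its stop; springs back to 0. The spring is hidden: every head starts to give at about 2.8 N of push on the plate, then a soft one gains 0.2 N per mm (4.4 N with the stem 8 mm in), a stiff one 1 N per mm (10.8 N with the stem 8 mm in). One or two of the three are soft.
- plate: perforated aluminium fixture plate, 140 by 140 mm, fixed on rubber feet; its flat top is 22 mm above the bench. Origin at the centre of its underside, on the bench; z up.
- tray_green: shallow open mint-green tray for the soft heads, fixed, 190 mm long (x) by 115 mm wide (y) outside, walls 4 mm thick and 18 mm high, flat floor 4 mm above the bench. Origin at the centre of its underside. Room for two heads side by side along x, about 45 mm either way from the centre.
- tray_red: shallow open red tray for the stiff heads, fixed, 190 mm long (x) by 115 mm wide (y) outside, walls 4 mm thick and 18 mm high, flat floor 4 mm above the bench. Origin at the centre of its underside. Room for two heads side by side along x, about 45 mm either way from the centre.
- solvent_bottle: white plastic solvent bottle with a red cap, 60 mm in diameter, 135 mm tall, loose, standing near the work; a bystander. Origin at the centre of its underside.
- syringe: amber dispensing syringe with white ends, lying on the bench, about 180 mm long along x and 36 mm wide, loose; a bystander. Origin under its barrel on the bench.
- screwdriver: yellow-handled screwdriver, 170 mm long, lying on the bench along x; loose; a bystander. Origin under its middle.
Not all that is in view belongs to the job. What is shaped like the part that bears head_b_grip but turquoise or yellow is not meant.

How it is judged:
By the outcome, as a careful person would: the job done as asked, in the order asked, and still so for the second after the job is handed in, with the robot touching nothing.
It also fails if it takes over 72 s, if anything falls off the work surface, if the arm or the gripper's body presses on something with over 40 N, if the wrist force passes 120 N, or if a joint passes its speed limit or range.

### The arm

A 7-joint arm with a two-finger parallel gripper is mounted at the origin on the work surface. World frame = base frame: x ahead of the robot, y to its left, z up, the work surface at z = 0. Lengths are in mm, angles in rad, forces in N, time in s.
With the tool pointing down it reaches from about 400 to 875 mm from the base axis. Payload 4.4 kg.
Tool frame: the origin (TCP) lies at the very end of the fingers, on their centre line; the grasp point (between the pads) lies 19 mm behind it; z points along the fingers, y is the direction in which the jaws open and shut (so a half turn about z gives the same grasp; the last joint's range is limited). The gripper opens to 85 mm and grips with 20 to 120 N. Pads are 22 mm wide; open, the fingers measure 114 mm over their backs; the gripper's body (76 mm by 85 mm) begins 54 mm behind the grasp point. The pads swing forward as they close: fully open they stand 13 mm farther back than shut.
Start: joints at [-1.269, 0.628, 0.038, 1.517, -0.027, 0.996, -0.02], TCP at [233.694, 606.552, 231.313] pointing down, gripper open.
Joint ranges: [-3.06, 3.06], [-0.37, 2.12], [-1.25, 1.32], [0.18, 2.47], [-1.1, 4.24], [0.23, 1.98], [-2.94, 2.94]. Speed limits (rad/s): [2.57, 2.57, 3.14, 3.14, 3.14, 3.14, 3.14].

### API

Orientations are given as [roll, pitch, yaw] about the fixed x, y, z axes, in that order (R = Rz(yaw) Ry(pitch) Rx(roll)).
In Python, from cell import read_state, get_image, calibration, finish_job gives the robot as it stands. The module is installed in compiled form; this text tells all that it offers.
- The arm moves only by the tool apply_moves, never from a script. Its argument "increments" is a list of rows, each an object of numbers: "tx", "ty", "tz": the shift along the world's x, y, z in m; "rx", "ry", "rz": the turn, a rotation vector about the world's x, y, z in units of 5 degrees (1.0 is 5 degrees); "claw": the finger opening in m, from 0 to 0.0854. In form: [{"tx": .., "ty": .., "tz": .., "rx": .., "ry": .., "rz": .., "claw": ..}, ...]. A call has 1 to 12 rows; each row is the pose to reach, as a shift and turn from the pose commanded when the call began; what a row does not reach only later rows make up. A row lasts 1/10 s, in which the tool goes at most 50 mm and 8.59 degrees, less where a joint would pass 70% of its speed; a pose out of reach is approached as far as the arm can. A call with a gripper value outside its range is refused whole. The fingers move at their own pace and stop on an object; the grip force is fixed at half the most. Time passes only in rows, so rows that repeat a pose let the fingers close. It gives the time, the measured TCP pose, the force and the opening at its end, in the units of the state.
- read_state(): the state, without advancing time (a new reading comes with each control period).
- get_image(name): name is "scene" or "top"; returns the picture (400x640x3 uint8, red, green, blue); there is no depth.
- calibration(name): a dict with "camera_matrix" (3x3 intrinsics, pixels), "distortion" ([k1, k2, p1, p2, k3] as OpenCV has them; the pictures are not rectified), "origin" and "attitude" of the camera in the world. Camera axes: x right, y up, looking along -z (the intrinsics and any distortion apply to the point x, -y, -z); pixel columns grow to the right and rows downward; lengths in mm; the calibration is good to about 2 mm. A picture is of the moment at which its call begins. calibration takes no time and is no camera call.
- finish_job(): hands the job in, once; it reports no verdict.
The state is a dict: "clock": time; "qpos": joint angles; "qd": joint speeds; "tau": joint torques, N m; "eef_pos": TCP position; "tool_rot": TCP orientation; "force": force on the tool from outside, world axes, zero at the start; "torque": the same for the moment, N m; "width": finger opening in mm.
Only numpy, scipy, OpenCV 4.12 (cv2) and the standard library are available. Lean on these libraries where they do the work, as an engineer would, in place of code of your own. Each camera call takes 0.05 s, during which the arm holds its last target. There are 200 camera calls.

## Working session

There is one attempt and no reset: what is moved stays moved. The work goes in short steps, Python scripts to look and compute and a tool call to move; the robot and the scene stay as the last step left them, time stands still between calls to the robot, and variables do not carry over. Pictures are saved under pics/ and viewed, about 8 in all and at most 12, crops included, and the job is handed in when it is done.

Besides the shell and the picture viewer there is one more tool, called after "Request:" as name(argument=value, ...) on one line, values as JSON. apply_moves: Moves the arm, as the interface text tells. Its arguments: {"type":"object","properties":{"increments":{"type":"array"}},"required":["increments"]}

```bash
mkdir -p pics; cat > h.py <<'E'
import numpy as np, cv2
from cell import *
def look(n,f):
    im=get_image(n)[:,:,::-1].copy(); cv2.imwrite('pics/'+f,im); return im
def ray(n,u,v):
    c=calibration(n); K=np.array(c['camera_matrix'],float)
    p=cv2.undistortPoints(np.array([[[u,v]]],float),K,np.array(c['distortion'],float))[0,0]
    R=np.array(c['attitude'],float)
    if R.shape!=(3,3):
        from scipy.spatial.transform import Rotation as Q
        R=Q.from_euler('xyz',R).as_matrix() if R.size==3 else None
    return np.array(c['origin'],float), R@np.array([p[0],-p[1],-1.])
def onz(n,u,v,z):
    o,d=ray(n,u,v); return (o+d*(z-o[2])/d[2]).round(1)
E
python3 - <<'E'
from h import *
for n in('scene','top'): print(calibration(n)); look(n,n+'0.png')
print(read_state())
E
```

```text
{'camera_matrix': array([[448.66318561,   0.        , 317.86561167],
       [  0.        , 448.66318561, 197.95050602],
       [  0.        ,   0.        ,   1.        ]]), 'distortion': array([0.03416561, 0.        , 0.        , 0.        , 0.        ]), 'origin': array([1335.97106593,  358.52219786,  838.7124761 ]), 'attitude': array([0.81723944, 0.01162623, 2.01294849])}
{'camera_matrix': array([[375.12137134,   0.        , 322.71356313],
       [  0.        , 375.12137134, 197.17120929],
       [  0.        ,   0.        ,   1.        ]]), 'distortion': array([-0.01887436,  0.        ,  0.        ,  0.        ,  0.        ]), 'origin': array([ 569.62819186,   12.78797558, 1009.22536196]), 'attitude': array([ 0.04893066, -0.01705336, -1.56456438])}
{'clock': 0.1, 'qpos': array([-1.26878323,  0.62923378,  0.03841867,  1.51826766, -0.02699632,
        0.99629429, -0.01999871]), 'qd': array([ 0.00057706, -0.00184976,  0.00123431, -0.00150827, -0.00015868,
        0.00122233,  0.00132972]), 'tau': array([ 1.92116386e-03, -5.64529681e+01,  1.22992136e+00, -1.93970168e+01,
        1.12178485e-02,  5.40083609e-03, -1.81923178e-05]), 'eef_pos': array([233.48212619, 606.02228556, 230.49353864]), 'tool_rot': array([-3.13990657e+00,  3.60888663e-06,  2.77380396e+00]), 'force': array([-0.4185934 , -0.22697914,  0.23510897]), 'torque': array([-0.01712992,  0.03540987,  0.02784316]), 'width': 85.35303868056003}
```

View pics/top0.png

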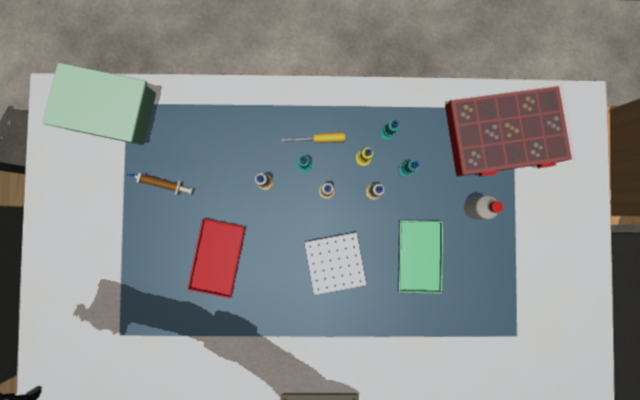

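View pics/scene0.png

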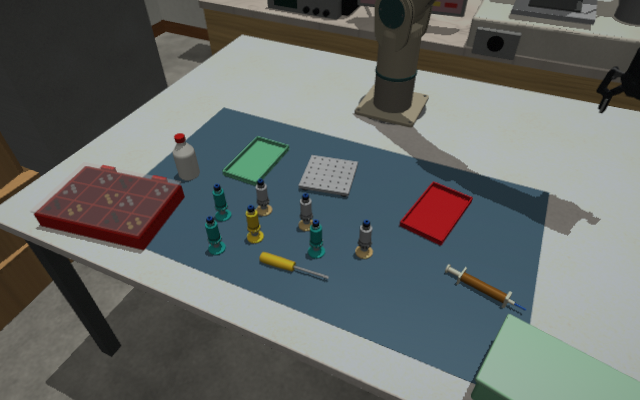

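The top view shows the silver heads at about (264,181), (327,190) and (376,191). The plate is at (335,263), the red tray at (217,258), the green tray at (420,256), and turquoise and yellow decoys stand near the heads. The scene view shows the same heads at (365,239), (305,212) and (262,197).

```bash
python3 - <<'E'
from h import *
a=cv2.imread('pics/top0.png')[110:215,240:430]; b=cv2.imread('pics/scene0.png')[170:270,195:385]
cv2.imwrite('pics/crop.png',np.vstack([cv2.resize(x,None,fx=4,fy=4,interpolation=cv2.INTER_CUBIC)[:300+0] if 0 else cv2.resize(x,(760,290),interpolation=cv2.INTER_CUBIC) for x in(a,b)]))
t=cv2.imread('pics/top0.png'); s=cv2.imread('pics/scene0.png')
def blobs(n,m,z,mn=15):
    k,l,st,c=cv2.connectedComponentsWithStats(m.astype('uint8'))
    for i in range(1,k):
        if st[i,4]>=mn: print(n,c[i].round(1),st[i],onz(n,*c[i],z))
for n,im in(('top',t),('scene',s)):
    h=cv2.cvtColor(im,cv2.COLOR_BGR2HSV); H,S,V=[h[:,:,i].astype(int) for i in range(3)]
    print('tan');blobs(n,(H>8)&(H<22)&(S>60)&(S<190)&(V>120),2)
    print('green');m=(H>50)&(H<80)&(S>60)&(V>120);blobs(n,m,4,400)
    print('red');m2=((H<5)|(H>175))&(S>150)&(V>100);blobs(n,m2,4,400)
    if n=='top':
        pl=(S<40)&(V>120);pl[:, :295]=0;pl[:,375:]=0;pl[:225]=0;pl[300:]=0
        for nm,mm,z in(('pl',pl,22),('g',m,18),('r',m2,18)):
            cs,_=cv2.findContours(mm.astype('uint8'),0,2)
            for c in cs:
                if 1000<cv2.contourArea(c)<8000:
                    r=cv2.minAreaRect(c);bx=cv2.boxPoints(r);P=np.array([onz(n,*p,z) for p in bx]);print(nm,r,P.tolist(),P.mean(0))
E
```

```text
tan
top [527.6  98.2] [526  96   4   5  16] [ 897.4 -570.     2. ]
top [467.6 107.9] [464 105   9   7  36] [ 867.6 -401.1    2. ]
top [526.7 106.7] [523 104   9   7  31] [ 873.5 -566.8    2. ]
top [608.4 136.1] [607 106   4  76 152] [ 794.7 -797.3    2. ]
top [464.8 115.1] [461 112   9   7  35] [ 847.5 -392.9    2. ]
top [511.8 127.6] [505 123  14  10  53] [ 814.5 -523.3    2. ]
top [ 16.1 189.8] [  9 174  16  31 383] [633.1 820.4   2. ]
top [158.8 182.7] [141 177  36  13 151] [654.7 436.2   2. ]
top [267.2 185.6] [260 181  13   8  36] [649.2 145.3   2. ]
top [370.6 192.9] [366 185  13  14  45] [ 631.5 -133.3    2. ]
top [610.  192.5] [610 185   1  16  16] [ 637.6 -796.3    2. ]
top [325.2 193.3] [319 186  15  12  43] [629.6 -10.6   2. ]
top [614.6 219.7] [610 215  11  11  89] [ 562.8 -807.2    2. ]
top [ 15.5 384.1] [ 15 377   2  15  28] [120.3 802.3   2. ]
top [  7.5 386.2] [  7 381   2  11  19] [114.5 823.7   2. ]
green
top [420.1 256.2] [ 399  220   44   73 2984] [ 462.6 -265.9    4. ]
red
top [216.4 257.4] [ 188  219   57   78 3095] [456.8 277.2   4. ]
pl ((335.0719909667969, 26
[... 340 characters left out ...]
   18.   ]
r ((216.29119873046875, 257.6023254394531), (43.238304138183594, 72.60771179199219), 11.768290519714355) [[376.7, 346.8, 18.0], [562.1, 311.9, 18.0], [539.7, 200.4, 18.0], [354.5, 236.2, 18.0]] [458.25  273.825  18.   ]
tan
scene [ 16.8 181.8] [  0 170  38  28 332] [ 828.  -833.5    2. ]
scene [268.9 208.9] [266 205   6   8  28] [ 626.9 -132.     2. ]
scene [ 12.2 256. ] [  0 243  28  26 128] [1020.9 -608.4    2. ]
scene [369.6 251.9] [366 248   7   8  27] [653.8 162.8   2. ]
scene [484.7 285.4] [462 273  45  25  91] [636.8 429.2   2. ]
green
scene [256.2 160.4] [ 226  141   61   41 1205] [ 464.6 -268.9    4. ]
red
scene [435.8 212.4] [ 401  182   71   59 2078] [457.7 272.6   4. ]
```

View pics/crop.png

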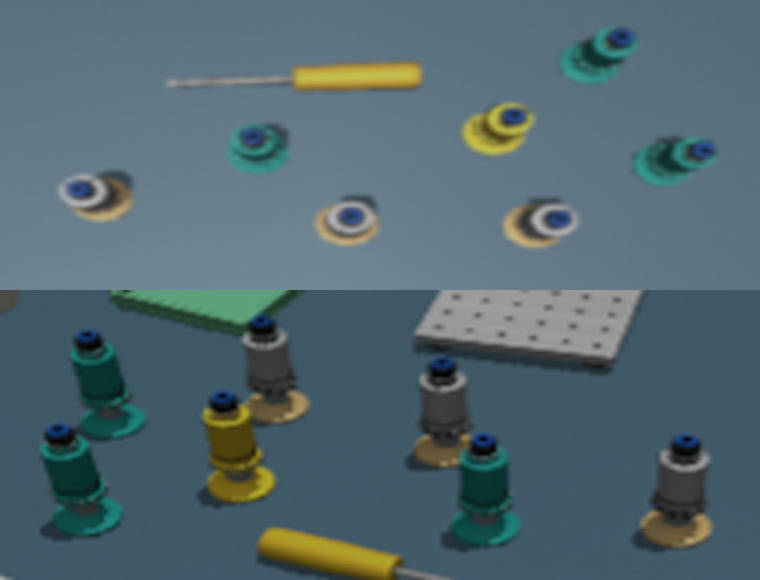

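The crop shows the silver heads with navy fittings clearly in both views. I'll triangulate each fitting top and check it against the pads.

```bash
cat >> h.py <<'E'
def navy(n,im,box):
    h=cv2.cvtColor(im,cv2.COLOR_BGR2HSV).astype(int); x0,y0,x1,y1=box
    m=np.zeros(im.shape[:2],'uint8'); s=h[y0:y1,x0:x1]
    m[y0:y1,x0:x1]=(s[...,0]>106)&(s[...,0]<130)&(s[...,1]>150)&(s[...,2]>50)
    k,l,st,c=cv2.connectedComponentsWithStats(m); 
    return [c[i] for i in range(1,k) if st[i,4]>5]
def tri(a,b):
    (o1,d1),(o2,d2)=ray('top',*a),ray('scene',*b)
    A=np.stack([d1,-d2],1); t=np.linalg.lstsq(A,o2-o1,rcond=None)[0]
    p,q=o1+t[0]*d1,o2+t[1]*d2; return (p+q)/2,np.linalg.norm(p-q)
E
python3 - <<'E'
from h import *
t=cv2.imread('pics/top0.png'); s=cv2.imread('pics/scene0.png')
T=[(259.5,178.4),(327.5,187.9),(379.3,189.3)];S=[(366.5,222.4),(305.5,195.5),(260.5,181)];D=[(265.2,181.3),None,None]
for a,b in zip(T,S):
    na=navy('top',t,[int(a[0])-7,int(a[1])-7,int(a[0])+8,int(a[1])+8]); nb=navy('scene',s,[int(b[0])-6,int(b[1])-6,int(b[0])+7,int(b[1])+7])
    print(a,na,b,nb)
    p=min(na,key=lambda c:np.hypot(*(c-a))) if na else a; q=min(nb,key=lambda c:np.hypot(*(c-b))) if nb else b
    print(tri(p,q),tri(a,b),onz('top',*p,108),onz('scene',*q,108))
print([onz('top',240+x/4,110+y*105/290,2) for x,y in((101,197),(348,221),(536,222))], [onz('scene',195+x/4,170+(y-290)*100/290,3) for x,y in((677,526),(446,448),(275,405))])
E
```

```text
(259.5, 178.4) [array([259.7, 178.4])] (366.5, 222.4) [array([366.        , 221.78947368])]
(array([658.545849  , 149.3471812 , 105.33314626]), np.float64(1.4377541680893655)) (array([658.57884647, 150.34277249, 103.78789658]), np.float64(0.8385882986819065)) [658.  149.6 108. ] [661.4 149.5 108. ]
(327.5, 187.9) [array([328.33333333, 187.5       ])] (305.5, 195.5) [array([305.17647059, 194.94117647])]
(array([637.33250642, -15.59240309, 106.38504974]), np.float64(0.3580120974517727)) (array([636.78365735, -14.27528352, 104.56174947]), np.float64(1.0453062954353263)) [637.3 -15.7 108. ] [638.8 -14.6 108. ]
(379.3, 189.3) [array([379.5       , 188.71428571])] (260.5, 181) [array([260.16666667, 180.83333333])]
(array([ 635.91618968, -140.71586396,  104.77835884]), np.float64(1.750426921226302)) (array([ 634.64114772, -140.57120128,  103.2579982 ]), np.float64(1.943735159869053)) [ 635.3 -139.4  108. ] [ 639.2 -139.4  108. ]
[array([660.6, 150.7,   2. ]), array([638.4, -15.5,   2. ]), array([ 638.4, -142.4,    2. ])] [array([658.5, 150.8,   3. ]), array([636.9, -15.4,   3. ]), array([ 635.9, -142.5,    3. ])]
```

Request:
apply_moves(increments=[{"rz": 4.21,"claw": 0.06},{"rz": 4.21,"claw": 0.06},{"rz": 4.21,"claw": 0.06},{"rz": 4.21,"claw": 0.06}])

```text
$.increments[0]: bad value
```

Request:
apply_moves(increments=[{"tx": 0.1,"ty": -0.1,"tz": 0,"rx": 0,"ry": 0,"rz": 4.2,"claw": 0.06},{"tx": 0.2,"ty": -0.2,"tz": 0,"rx": 0,"ry": 0,"rz": 4.2,"claw": 0.06},{"tx": 0.25,"ty": -0.25,"tz": 0,"rx": 0,"ry": 0,"rz": 4.2,"claw": 0.06},{"tx": 0.3,"ty": -0.3,"tz": 0,"rx": 0,"ry": 0,"rz": 4.2,"claw": 0.06}])

```text
clock: 0.5
eef_pos: [376.1, 463.4, 230.9]
tool_rot: [-3.141, -0.001, -3.141]
force: [1.3, 0.2, 0.3]
width: 60.2
```

Request:
apply_moves(increments=[{"tx": 0.283,"ty": -0.315,"tz": -0.08,"rx": 0,"ry": 0,"rz": 0,"claw": 0.06},{"tx": 0.283,"ty": -0.315,"tz": -0.08,"rx": 0,"ry": 0,"rz": 0,"claw": 0.06},{"tx": 0.283,"ty": -0.315,"tz": -0.08,"rx": 0,"ry": 0,"rz": 0,"claw": 0.06},{"tx": 0.283,"ty": -0.315,"tz": -0.08,"rx": 0,"ry": 0,"rz": 0,"claw": 0.06},{"tx": 0.283,"ty": -0.315,"tz": -0.08,"rx": 0,"ry": 0,"rz": 0,"claw": 0.06},{"tx": 0.283,"ty": -0.315,"tz": -0.08,"rx": 0,"ry": 0,"rz": 0,"claw": 0.06},{"tx": 0.283,"ty": -0.315,"tz": -0.08,"rx": 0,"ry": 0,"rz": 0,"claw": 0.06},{"tx": 0.283,"ty": -0.315,"tz": -0.08,"rx": 0,"ry": 0,"rz": 0,"claw": 0.06},{"tx": 0.283,"ty": -0.315,"tz": -0.08,"rx": 0,"ry": 0,"rz": 0,"claw": 0.06},{"tx": 0.283,"ty": -0.315,"tz": -0.08,"rx": 0,"ry": 0,"rz": 0,"claw": 0.06},{"tx": 0.283,"ty": -0.315,"tz": -0.08,"rx": 0,"ry": 0,"rz": 0,"claw": 0.06},{"tx": 0.283,"ty": -0.315,"tz": -0.08,"rx": 0,"ry": 0,"rz": 0,"claw": 0.06}])

```text
clock: 1.7
eef_pos: [657.1, 152.1, 151.2]
tool_rot: [3.14, -0.001, -3.141]
force: [0.7, 0.4, 0.3]
width: 59.9
```

Request:
apply_moves(increments=[{"tx": 0.002,"ty": -0.002,"tz": -0.03,"rx": 0,"ry": 0,"rz": 0,"claw": 0.06},{"tx": 0.002,"ty": -0.002,"tz": -0.06,"rx": 0,"ry": 0,"rz": 0,"claw": 0.06},{"tx": 0.002,"ty": -0.002,"tz": -0.085,"rx": 0,"ry": 0,"rz": 0,"claw": 0.06},{"tx": 0.002,"ty": -0.002,"tz": -0.103,"rx": 0,"ry": 0,"rz": 0,"claw": 0.06},{"tx": 0.002,"ty": -0.002,"tz": -0.103,"rx": 0,"ry": 0,"rz": 0,"claw": 0.06}])

```text
clock: 2.2
eef_pos: [657.0, 149.9, 45.9]
tool_rot: [-3.141, -0.006, -3.14]
force: [0.2, 0.2, -0.6]
width: 60.1
```

```bash
python3 - <<'E'
from h import *
s=look('scene','s1.png')[170:290,300:430]
t=look('top','t1.png')[120:240,190:320]
cv2.imwrite('pics/c1.png',np.hstack([cv2.resize(x,(390,360),interpolation=2) for x in(s,t)]));print(read_state()['eef_pos'])
E
```

```text
[659.76254908 149.83029552  48.91387335]
```

View pics/c1.png

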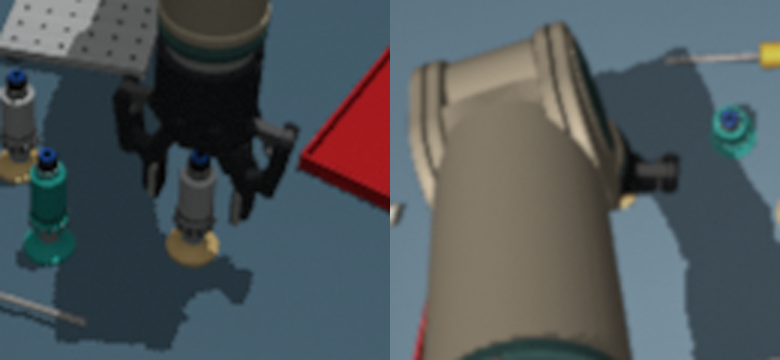

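Scene crop: the head at (195,200) sits centred between the open fingers. I'll close on it and lift.

Request:
apply_moves(increments=[{"tx": 0,"ty": 0,"tz": 0,"rx": 0,"ry": 0,"rz": 0,"claw": 0.02},{"tx": 0,"ty": 0,"tz": 0,"rx": 0,"ry": 0,"rz": 0,"claw": 0.02},{"tx": 0,"ty": 0,"tz": 0,"rx": 0,"ry": 0,"rz": 0,"claw": 0.02},{"tx": 0,"ty": 0,"tz": 0,"rx": 0,"ry": 0,"rz": 0,"claw": 0.02},{"tx": 0,"ty": 0,"tz": 0,"rx": 0,"ry": 0,"rz": 0,"claw": 0.02}])

```text
clock: 2.8
eef_pos: [660.9, 148.7, 49.1]
tool_rot: [3.141, 0.002, 3.14]
force: [1.2, 1.6, 2.3]
width: 26.5
```

Request:
apply_moves(increments=[{"tx": 0,"ty": 0,"tz": 0.03,"rx": 0,"ry": 0,"rz": 0,"claw": 0.02},{"tx": 0,"ty": 0,"tz": 0.062,"rx": 0,"ry": 0,"rz": 0,"claw": 0.02},{"tx": -0.02,"ty": -0.017,"tz": 0.062,"rx": 0,"ry": 0,"rz": 0,"claw": 0.02},{"tx": -0.05,"ty": -0.043,"tz": 0.062,"rx": 0,"ry": 0,"rz": 0,"claw": 0.02},{"tx": -0.088,"ty": -0.076,"tz": 0.062,"rx": 0,"ry": 0,"rz": 0,"claw": 0.02},{"tx": -0.125,"ty": -0.108,"tz": 0.062,"rx": 0,"ry": 0,"rz": 0,"claw": 0.02},{"tx": -0.162,"ty": -0.14,"tz": 0.062,"rx": 0,"ry": 0,"rz": 0,"claw": 0.02},{"tx": -0.195,"ty": -0.168,"tz": 0.062,"rx": 0,"ry": 0,"rz": 0,"claw": 0.02},{"tx": -0.215,"ty": -0.185,"tz": 0.055,"rx": 0,"ry": 0,"rz": 0,"claw": 0.02},{"tx": -0.215,"ty": -0.185,"tz": 0.04,"rx": 0,"ry": 0,"rz": 0,"claw": 0.02},{"tx": -0.215,"ty": -0.185,"tz": 0.03,"rx": 0,"ry": 0,"rz": 0,"claw": 0.02},{"tx": -0.215,"ty": -0.185,"tz": 0.03,"rx": 0,"ry": 0,"rz": 0,"claw": 0.02}])

```text
clock: 4.0
eef_pos: [444.7, -36.6, 77.2]
tool_rot: [3.141, -0.002, 3.141]
force: [-0.2, 0.9, -1.7]
width: 26.6
```

```bash
python3 - <<'E'
from h import *
s=look('scene','s2.png')[120:240,260:390]
cv2.imwrite('pics/c2.png',cv2.resize(s,(650,600),interpolation=2));r=read_state();print(r['eef_pos'],r['tool_rot'],r['force'],r['width'])
E
```

```text
[445.1645944  -36.41199085  77.73900354] [ 3.14135122e+00 -1.21087940e-03  3.14113459e+00] [ 0.85243246 -0.00766081 -1.40752436] 26.8363327464533
```

View pics/c2.png

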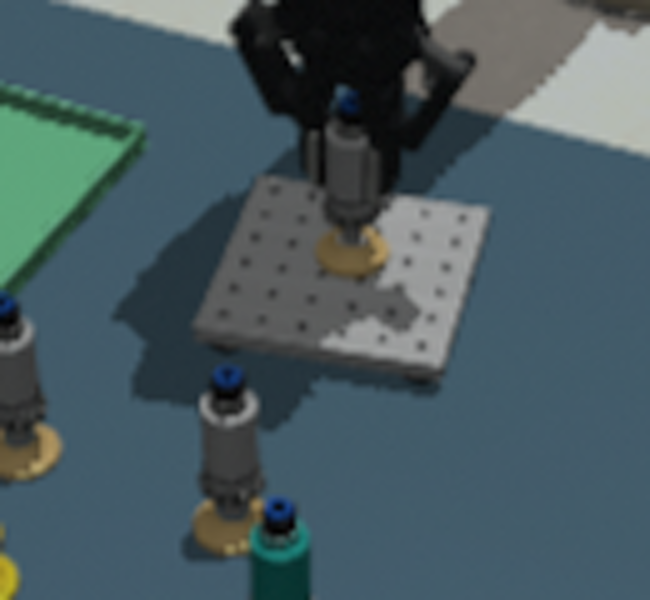

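The head hangs upright over the plate, pad at crop (352,250), near the plate centre. I'll press in steps.

Request:
apply_moves(increments=[{"tx": 0,"ty": 0,"tz": -0.003,"rx": 0,"ry": 0,"rz": 0,"claw": 0.02},{"tx": 0,"ty": 0,"tz": -0.006,"rx": 0,"ry": 0,"rz": 0,"claw": 0.02},{"tx": 0,"ty": 0,"tz": -0.008,"rx": 0,"ry": 0,"rz": 0,"claw": 0.02},{"tx": 0,"ty": 0,"tz": -0.01,"rx": 0,"ry": 0,"rz": 0,"claw": 0.02},{"tx": 0,"ty": 0,"tz": -0.01,"rx": 0,"ry": 0,"rz": 0,"claw": 0.02},{"tx": 0,"ty": 0,"tz": -0.01,"rx": 0,"ry": 0,"rz": 0,"claw": 0.02}])

```text
clock: 4.65
eef_pos: [445.7, -36.5, 68.6]
tool_rot: [3.141, 0.001, 3.141]
force: [-0.4, 1.3, 5.0]
width: 26.9
```

Request:
apply_moves(increments=[{"tx": 0,"ty": 0,"tz": -0.0015,"rx": 0,"ry": 0,"rz": 0,"claw": 0.02},{"tx": 0,"ty": 0,"tz": -0.003,"rx": 0,"ry": 0,"rz": 0,"claw": 0.02},{"tx": 0,"ty": 0,"tz": -0.0045,"rx": 0,"ry": 0,"rz": 0,"claw": 0.02},{"tx": 0,"ty": 0,"tz": -0.005,"rx": 0,"ry": 0,"rz": 0,"claw": 0.02},{"tx": 0,"ty": 0,"tz": -0.005,"rx": 0,"ry": 0,"rz": 0,"claw": 0.02},{"tx": 0,"ty": 0,"tz": -0.005,"rx": 0,"ry": 0,"rz": 0,"claw": 0.02}])

```text
clock: 5.25
eef_pos: [445.8, -36.4, 63.9]
tool_rot: [3.141, 0.002, 3.141]
force: [-0.3, 1.5, 9.7]
width: 26.5
```

```bash
python3 - <<'E'
from h import *
for i in range(3):
    look('top','t3.png');r=read_state();print(r['eef_pos'],r['force'])
s=look('scene','s3.png')
E
```

```text
[445.80362637 -36.44549927  63.95134267] [-1.29826893  2.59595676  9.05235407]
[445.76522459 -36.44489118  63.9411148 ] [-0.58031135  2.19792642  9.68147827]
[445.80787947 -36.42087546  63.96394917] [-0.12782685  2.41634535 10.43704276]
```

Press result: the force rose from 5.0 to 9.7 N over 4.7 mm, about 1 N/mm. This head is stiff, so it goes to the red tray.

Request:
apply_moves(increments=[{"tx": 0,"ty": 0,"tz": 0.015,"rx": 0,"ry": 0,"rz": 0,"claw": 0.02},{"tx": 0,"ty": 0,"tz": 0.04,"rx": 0,"ry": 0,"rz": 0,"claw": 0.02},{"tx": 0.005,"ty": 0.025,"tz": 0.05,"rx": 0,"ry": 0,"rz": 0,"claw": 0.02},{"tx": 0.013,"ty": 0.068,"tz": 0.05,"rx": 0,"ry": 0,"rz": 0,"claw": 0.02},{"tx": 0.022,"ty": 0.115,"tz": 0.05,"rx": 0,"ry": 0,"rz": 0,"claw": 0.02},{"tx": 0.031,"ty": 0.163,"tz": 0.05,"rx": 0,"ry": 0,"rz": 0,"claw": 0.02},{"tx": 0.04,"ty": 0.21,"tz": 0.05,"rx": 0,"ry": 0,"rz": 0,"claw": 0.02},{"tx": 0.048,"ty": 0.255,"tz": 0.05,"rx": 0,"ry": 0,"rz": 0,"claw": 0.02},{"tx": 0.055,"ty": 0.29,"tz": 0.05,"rx": 0,"ry": 0,"rz": 0,"claw": 0.02},{"tx": 0.057,"ty": 0.303,"tz": 0.035,"rx": 0,"ry": 0,"rz": 0,"claw": 0.02},{"tx": 0.057,"ty": 0.303,"tz": 0.01,"rx": 0,"ry": 0,"rz": 0,"claw": 0.02},{"tx": 0.057,"ty": 0.303,"tz": -0.004,"rx": 0,"ry": 0,"rz": 0,"claw": 0.02}])

```text
clock: 6.65
eef_pos: [500.6, 265.5, 57.2]
tool_rot: [-3.139, -0.003, 3.141]
force: [0.2, -0.8, -1.9]
width: 26.8
```

Request:
apply_moves(increments=[{"tx": 0,"ty": 0,"tz": -0.002,"rx": 0,"ry": 0,"rz": 0,"claw": 0.02},{"tx": 0,"ty": 0,"tz": -0.004,"rx": 0,"ry": 0,"rz": 0,"claw": 0.02},{"tx": 0,"ty": 0,"tz": -0.006,"rx": 0,"ry": 0,"rz": 0,"claw": 0.02},{"tx": 0,"ty": 0,"tz": -0.0065,"rx": 0,"ry": 0,"rz": 0,"claw": 0.02},{"tx": 0,"ty": 0,"tz": -0.0065,"rx": 0,"ry": 0,"rz": 0,"claw": 0.02},{"tx": 0,"ty": 0,"tz": -0.0065,"rx": 0,"ry": 0,"rz": 0,"claw": 0.02}])

```text
clock: 7.25
eef_pos: [502.7, 265.7, 53.5]
tool_rot: [-3.142, 0.001, 3.14]
force: [0.8, -1.6, 2.2]
width: 26.5
```

Contact with the tray floor. I'll ease up 1 mm, release and rise.

Request:
apply_moves(increments=[{"tx": 0,"ty": 0,"tz": 0.001,"rx": 0,"ry": 0,"rz": 0,"claw": 0.02},{"tx": 0,"ty": 0,"tz": 0.001,"rx": 0,"ry": 0,"rz": 0,"claw": 0.032},{"tx": 0,"ty": 0,"tz": 0.001,"rx": 0,"ry": 0,"rz": 0,"claw": 0.04},{"tx": 0,"ty": 0,"tz": 0.001,"rx": 0,"ry": 0,"rz": 0,"claw": 0.06},{"tx": 0,"ty": 0,"tz": 0.001,"rx": 0,"ry": 0,"rz": 0,"claw": 0.06},{"tx": 0,"ty": 0,"tz": 0.001,"rx": 0,"ry": 0,"rz": 0,"claw": 0.06},{"tx": 0,"ty": 0,"tz": 0.03,"rx": 0,"ry": 0,"rz": 0,"claw": 0.06},{"tx": 0,"ty": 0,"tz": 0.07,"rx": 0,"ry": 0,"rz": 0,"claw": 0.06},{"tx": 0,"ty": 0,"tz": 0.105,"rx": 0,"ry": 0,"rz": 0,"claw": 0.06},{"tx": 0,"ty": 0,"tz": 0.105,"rx": 0,"ry": 0,"rz": 0,"claw": 0.06}])

```text
clock: 8.25
eef_pos: [505.1, 267.9, 162.5]
tool_rot: [3.137, 0.008, 3.14]
force: [0.7, -0.5, -0.0]
width: 59.9
```

Request:
apply_moves(increments=[{"tx": 0.015,"ty": -0.03,"tz": -0.002,"rx": 0,"ry": 0,"rz": 0,"claw": 0.06},{"tx": 0.035,"ty": -0.073,"tz": -0.004,"rx": 0,"ry": 0,"rz": 0,"claw": 0.06},{"tx": 0.057,"ty": -0.118,"tz": -0.008,"rx": 0,"ry": 0,"rz": 0,"claw": 0.06},{"tx": 0.079,"ty": -0.163,"tz": -0.008,"rx": 0,"ry": 0,"rz": 0,"claw": 0.06},{"tx": 0.1,"ty": -0.208,"tz": -0.008,"rx": 0,"ry": 0,"rz": 0,"claw": 0.06},{"tx": 0.12,"ty": -0.25,"tz": -0.008,"rx": 0,"ry": 0,"rz": 0,"claw": 0.06},{"tx": 0.1354,"ty": -0.2814,"tz": -0.008,"rx": 0,"ry": 0,"rz": 0,"claw": 0.06},{"tx": 0.1354,"ty": -0.2814,"tz": -0.008,"rx": 0,"ry": 0,"rz": 0,"claw": 0.06},{"tx": 0.1354,"ty": -0.2814,"tz": -0.008,"rx": 0,"ry": 0,"rz": 0,"claw": 0.06}])

```text
clock: 9.15
eef_pos: [637.0, -16.2, 148.8]
tool_rot: [3.141, -0.002, 3.138]
force: [-0.1, 1.0, 1.3]
width: 59.9
```

```bash
python3 - <<'E'
from h import *
r=read_state();print(r['eef_pos'])
t=look('top','t4.png'); s=look('scene','s4.png')
cv2.imwrite('pics/c4.png',np.hstack([cv2.resize(s[130:270,230:470],(480,360),interpolation=2),cv2.resize(t[200:310,160:270],(320,360),interpolation=2)]))
E
```

```text
[636.9919603  -16.17782324 148.77931978]
```

View pics/c4.png

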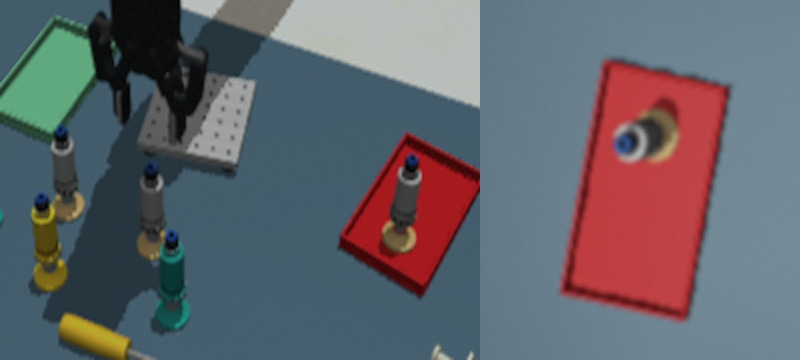

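The first head stands upright in the red tray, with its pad at about (398,237) in the scene crop. The gripper is above the middle head at (150,210), so I'll descend and grip it.

Request:
apply_moves(increments=[{"tx": 0,"ty": 0,"tz": -0.03,"rx": 0,"ry": 0,"rz": 0,"claw": 0.06},{"tx": 0,"ty": 0,"tz": -0.06,"rx": 0,"ry": 0,"rz": 0,"claw": 0.06},{"tx": 0,"ty": 0,"tz": -0.085,"rx": 0,"ry": 0,"rz": 0,"claw": 0.06},{"tx": 0,"ty": 0,"tz": -0.102,"rx": 0,"ry": 0,"rz": 0,"claw": 0.06},{"tx": 0,"ty": 0,"tz": -0.102,"rx": 0,"ry": 0,"rz": 0,"claw": 0.06},{"tx": 0,"ty": 0,"tz": -0.102,"rx": 0,"ry": 0,"rz": 0,"claw": 0.06},{"tx": 0,"ty": 0,"tz": -0.102,"rx": 0,"ry": 0,"rz": 0,"claw": 0.02},{"tx": 0,"ty": 0,"tz": -0.102,"rx": 0,"ry": 0,"rz": 0,"claw": 0.02},{"tx": 0,"ty": 0,"tz": -0.102,"rx": 0,"ry": 0,"rz": 0,"claw": 0.02},{"tx": 0,"ty": 0,"tz": -0.102,"rx": 0,"ry": 0,"rz": 0,"claw": 0.02},{"tx": 0,"ty": 0,"tz": -0.102,"rx": 0,"ry": 0,"rz": 0,"claw": 0.02}])

```text
clock: 10.35
eef_pos: [638.3, -15.1, 48.5]
tool_rot: [3.141, 0.002, 3.14]
force: [0.6, 0.3, 1.7]
width: 26.8
```

Request:
apply_moves(increments=[{"tx": 0,"ty": 0,"tz": 0.03,"rx": 0,"ry": 0,"rz": 0,"claw": 0.02},{"tx": 0,"ty": 0,"tz": 0.062,"rx": 0,"ry": 0,"rz": 0,"claw": 0.02},{"tx": -0.03,"ty": -0.003,"tz": 0.062,"rx": 0,"ry": 0,"rz": 0,"claw": 0.02},{"tx": -0.07,"ty": -0.008,"tz": 0.062,"rx": 0,"ry": 0,"rz": 0,"claw": 0.02},{"tx": -0.115,"ty": -0.013,"tz": 0.062,"rx": 0,"ry": 0,"rz": 0,"claw": 0.02},{"tx": -0.155,"ty": -0.017,"tz": 0.062,"rx": 0,"ry": 0,"rz": 0,"claw": 0.02},{"tx": -0.183,"ty": -0.02,"tz": 0.06,"rx": 0,"ry": 0,"rz": 0,"claw": 0.02},{"tx": -0.1925,"ty": -0.0217,"tz": 0.05,"rx": 0,"ry": 0,"rz": 0,"claw": 0.02},{"tx": -0.1925,"ty": -0.0217,"tz": 0.035,"rx": 0,"ry": 0,"rz": 0,"claw": 0.02},{"tx": -0.1925,"ty": -0.0217,"tz": 0.03,"rx": 0,"ry": 0,"rz": 0,"claw": 0.02},{"tx": -0.1925,"ty": -0.0217,"tz": 0.03,"rx": 0,"ry": 0,"rz": 0,"claw": 0.02},{"tx": -0.1925,"ty": -0.0217,"tz": 0.03,"rx": 0,"ry": 0,"rz": 0,"claw": 0.02}])

```text
clock: 11.55
eef_pos: [445.4, -36.9, 77.9]
tool_rot: [3.142, 0.0, 3.14]
force: [-0.4, -0.6, -2.0]
width: 26.7
```

Request:
apply_moves(increments=[{"tx": 0,"ty": 0,"tz": -0.003,"rx": 0,"ry": 0,"rz": 0,"claw": 0.02},{"tx": 0,"ty": 0,"tz": -0.006,"rx": 0,"ry": 0,"rz": 0,"claw": 0.02},{"tx": 0,"ty": 0,"tz": -0.008,"rx": 0,"ry": 0,"rz": 0,"claw": 0.02},{"tx": 0,"ty": 0,"tz": -0.01,"rx": 0,"ry": 0,"rz": 0,"claw": 0.02},{"tx": 0,"ty": 0,"tz": -0.01,"rx": 0,"ry": 0,"rz": 0,"claw": 0.02},{"tx": 0,"ty": 0,"tz": -0.01,"rx": 0,"ry": 0,"rz": 0,"claw": 0.02}])

```text
clock: 12.15
eef_pos: [445.3, -37.0, 68.0]
tool_rot: [-3.142, 0.001, 3.14]
force: [-0.5, 0.8, 3.7]
width: 27.1
```

Request:
apply_moves(increments=[{"tx": 0,"ty": 0,"tz": -0.0015,"rx": 0,"ry": 0,"rz": 0,"claw": 0.02},{"tx": 0,"ty": 0,"tz": -0.003,"rx": 0,"ry": 0,"rz": 0,"claw": 0.02},{"tx": 0,"ty": 0,"tz": -0.0045,"rx": 0,"ry": 0,"rz": 0,"claw": 0.02},{"tx": 0,"ty": 0,"tz": -0.005,"rx": 0,"ry": 0,"rz": 0,"claw": 0.02},{"tx": 0,"ty": 0,"tz": -0.005,"rx": 0,"ry": 0,"rz": 0,"claw": 0.02},{"tx": 0,"ty": 0,"tz": -0.005,"rx": 0,"ry": 0,"rz": 0,"claw": 0.02}])

```text
clock: 12.75
eef_pos: [445.4, -37.0, 63.3]
tool_rot: [-3.142, 0.001, 3.14]
force: [-1.1, -0.1, 8.4]
width: 26.6
```

```bash
python3 - <<'E'
from h import *
for i in range(3):
    look('top','t5.png');r=read_state();print(r['eef_pos'],r['force'])
s=look('scene','s5.png')
E
```

```text
[445.35722924 -36.95897073  63.35390487] [-0.52945121  1.14882257  8.97926438]
[445.352809   -36.96177151  63.36413814] [-1.46994107 -0.4719348   8.58471014]
[445.37493834 -36.96806156  63.36485965] [-0.60485146  0.67114567  9.52006721]
```

This head is also stiff: the force rose from 3.7 to about 8.9 N over 4.7 mm. It goes to the red tray's other slot.

Request:
apply_moves(increments=[{"tx": 0,"ty": 0,"tz": 0.015,"rx": 0,"ry": 0,"rz": 0,"claw": 0.02},{"tx": 0,"ty": 0,"tz": 0.04,"rx": 0,"ry": 0,"rz": 0,"claw": 0.02},{"tx": -0.003,"ty": 0.025,"tz": 0.05,"rx": 0,"ry": 0,"rz": 0,"claw": 0.02},{"tx": -0.008,"ty": 0.068,"tz": 0.05,"rx": 0,"ry": 0,"rz": 0,"claw": 0.02},{"tx": -0.013,"ty": 0.117,"tz": 0.05,"rx": 0,"ry": 0,"rz": 0,"claw": 0.02},{"tx": -0.018,"ty": 0.166,"tz": 0.05,"rx": 0,"ry": 0,"rz": 0,"claw": 0.02},{"tx": -0.023,"ty": 0.215,"tz": 0.05,"rx": 0,"ry": 0,"rz": 0,"claw": 0.02},{"tx": -0.027,"ty": 0.262,"tz": 0.05,"rx": 0,"ry": 0,"rz": 0,"claw": 0.02},{"tx": -0.03,"ty": 0.3,"tz": 0.05,"rx": 0,"ry": 0,"rz": 0,"claw": 0.02},{"tx": -0.031,"ty": 0.319,"tz": 0.035,"rx": 0,"ry": 0,"rz": 0,"claw": 0.02},{"tx": -0.031,"ty": 0.319,"tz": 0.01,"rx": 0,"ry": 0,"rz": 0,"claw": 0.02},{"tx": -0.031,"ty": 0.319,"tz": -0.004,"rx": 0,"ry": 0,"rz": 0,"claw": 0.02}])

```text
clock: 14.15
eef_pos: [412.6, 282.5, 57.1]
tool_rot: [-3.14, -0.002, -3.141]
force: [-0.2, -0.0, -2.4]
width: 27.0
```

Request:
apply_moves(increments=[{"tx": 0,"ty": 0,"tz": -0.002,"rx": 0,"ry": 0,"rz": 0,"claw": 0.02},{"tx": 0,"ty": 0,"tz": -0.004,"rx": 0,"ry": 0,"rz": 0,"claw": 0.02},{"tx": 0,"ty": 0,"tz": -0.006,"rx": 0,"ry": 0,"rz": 0,"claw": 0.02},{"tx": 0,"ty": 0,"tz": -0.0065,"rx": 0,"ry": 0,"rz": 0,"claw": 0.02},{"tx": 0,"ty": 0,"tz": -0.0065,"rx": 0,"ry": 0,"rz": 0,"claw": 0.02},{"tx": 0,"ty": 0,"tz": -0.0065,"rx": 0,"ry": 0,"rz": 0,"claw": 0.02}])

```text
clock: 14.75
eef_pos: [414.4, 282.0, 52.9]
tool_rot: [3.141, 0.001, 3.14]
force: [-0.3, -0.9, 2.3]
width: 26.7
```

Request:
apply_moves(increments=[{"tx": 0,"ty": 0,"tz": 0.001,"rx": 0,"ry": 0,"rz": 0,"claw": 0.02},{"tx": 0,"ty": 0,"tz": 0.001,"rx": 0,"ry": 0,"rz": 0,"claw": 0.032},{"tx": 0,"ty": 0,"tz": 0.001,"rx": 0,"ry": 0,"rz": 0,"claw": 0.04},{"tx": 0,"ty": 0,"tz": 0.001,"rx": 0,"ry": 0,"rz": 0,"claw": 0.06},{"tx": 0,"ty": 0,"tz": 0.001,"rx": 0,"ry": 0,"rz": 0,"claw": 0.06},{"tx": 0,"ty": 0,"tz": 0.001,"rx": 0,"ry": 0,"rz": 0,"claw": 0.06},{"tx": 0,"ty": 0,"tz": 0.03,"rx": 0,"ry": 0,"rz": 0,"claw": 0.06},{"tx": 0,"ty": 0,"tz": 0.07,"rx": 0,"ry": 0,"rz": 0,"claw": 0.06},{"tx": 0,"ty": 0,"tz": 0.11,"rx": 0,"ry": 0,"rz": 0,"claw": 0.06},{"tx": 0,"ty": 0,"tz": 0.11,"rx": 0,"ry": 0,"rz": 0,"claw": 0.06}])

```text
clock: 15.75
eef_pos: [416.8, 283.9, 166.9]
tool_rot: [3.136, 0.008, 3.14]
force: [1.2, -0.8, 0.4]
width: 60.0
```

Request:
apply_moves(increments=[{"tx": 0.013,"ty": -0.025,"tz": 0,"rx": 0,"ry": 0,"rz": 0,"claw": 0.06},{"tx": 0.033,"ty": -0.063,"tz": 0,"rx": 0,"ry": 0,"rz": 0,"claw": 0.06},{"tx": 0.055,"ty": -0.105,"tz": 0,"rx": 0,"ry": 0,"rz": 0,"claw": 0.06},{"tx": 0.078,"ty": -0.148,"tz": 0,"rx": 0,"ry": 0,"rz": 0,"claw": 0.06},{"tx": 0.101,"ty": -0.191,"tz": 0,"rx": 0,"ry": 0,"rz": 0,"claw": 0.06},{"tx": 0.124,"ty": -0.235,"tz": -0.002,"rx": 0,"ry": 0,"rz": 0,"claw": 0.06},{"tx": 0.147,"ty": -0.279,"tz": -0.004,"rx": 0,"ry": 0,"rz": 0,"claw": 0.06},{"tx": 0.17,"ty": -0.322,"tz": -0.006,"rx": 0,"ry": 0,"rz": 0,"claw": 0.06},{"tx": 0.193,"ty": -0.366,"tz": -0.008,"rx": 0,"ry": 0,"rz": 0,"claw": 0.06},{"tx": 0.213,"ty": -0.403,"tz": -0.012,"rx": 0,"ry": 0,"rz": 0,"claw": 0.06},{"tx": 0.223,"ty": -0.423,"tz": -0.012,"rx": 0,"ry": 0,"rz": 0,"claw": 0.06},{"tx": 0.223,"ty": -0.423,"tz": -0.012,"rx": 0,"ry": 0,"rz": 0,"claw": 0.06}])

```text
clock: 16.95
eef_pos: [637.1, -146.4, 149.0]
tool_rot: [-3.139, -0.001, 3.134]
force: [-1.0, 0.1, 0.7]
width: 60.2
```

```bash
python3 - <<'E'
from h import *
t=look('top','t6.png'); s=look('scene','s6.png');r=read_state();print(r['eef_pos'])
cv2.imwrite('pics/c6.png',np.hstack([cv2.resize(s[130:270,230:470],(480,360),interpolation=2),cv2.resize(t[200:310,160:270],(320,360),interpolation=2)]))
E
```

```text
[ 636.24011093 -140.79758191  149.24903862]
```

View pics/c6.png

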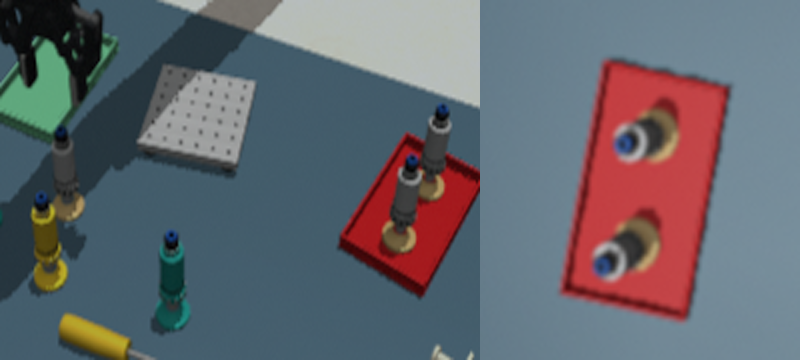

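Both heads stand upright in the red tray. Now the third.

Request:
apply_moves(increments=[{"tx": 0,"ty": 0,"tz": -0.03,"rx": 0,"ry": 0,"rz": 0,"claw": 0.06},{"tx": 0,"ty": 0,"tz": -0.06,"rx": 0,"ry": 0,"rz": 0,"claw": 0.06},{"tx": 0,"ty": 0,"tz": -0.085,"rx": 0,"ry": 0,"rz": 0,"claw": 0.06},{"tx": 0,"ty": 0,"tz": -0.1025,"rx": 0,"ry": 0,"rz": 0,"claw": 0.06},{"tx": 0,"ty": 0,"tz": -0.1025,"rx": 0,"ry": 0,"rz": 0,"claw": 0.06},{"tx": 0,"ty": 0,"tz": -0.1025,"rx": 0,"ry": 0,"rz": 0,"claw": 0.06},{"tx": 0,"ty": 0,"tz": -0.1025,"rx": 0,"ry": 0,"rz": 0,"claw": 0.02},{"tx": 0,"ty": 0,"tz": -0.1025,"rx": 0,"ry": 0,"rz": 0,"claw": 0.02},{"tx": 0,"ty": 0,"tz": -0.1025,"rx": 0,"ry": 0,"rz": 0,"claw": 0.02},{"tx": 0,"ty": 0,"tz": -0.1025,"rx": 0,"ry": 0,"rz": 0,"claw": 0.02},{"tx": 0,"ty": 0,"tz": -0.1025,"rx": 0,"ry": 0,"rz": 0,"claw": 0.02}])

```text
clock: 18.15
eef_pos: [637.8, -141.0, 48.4]
tool_rot: [-3.141, 0.002, 3.14]
force: [0.3, 0.0, 1.6]
width: 26.8
```

Request:
apply_moves(increments=[{"tx": 0,"ty": 0,"tz": 0.03,"rx": 0,"ry": 0,"rz": 0,"claw": 0.02},{"tx": 0,"ty": 0,"tz": 0.062,"rx": 0,"ry": 0,"rz": 0,"claw": 0.02},{"tx": -0.03,"ty": 0.016,"tz": 0.062,"rx": 0,"ry": 0,"rz": 0,"claw": 0.02},{"tx": -0.07,"ty": 0.038,"tz": 0.062,"rx": 0,"ry": 0,"rz": 0,"claw": 0.02},{"tx": -0.11,"ty": 0.06,"tz": 0.062,"rx": 0,"ry": 0,"rz": 0,"claw": 0.02},{"tx": -0.15,"ty": 0.081,"tz": 0.062,"rx": 0,"ry": 0,"rz": 0,"claw": 0.02},{"tx": -0.18,"ty": 0.098,"tz": 0.06,"rx": 0,"ry": 0,"rz": 0,"claw": 0.02},{"tx": -0.192,"ty": 0.104,"tz": 0.05,"rx": 0,"ry": 0,"rz": 0,"claw": 0.02},{"tx": -0.192,"ty": 0.104,"tz": 0.035,"rx": 0,"ry": 0,"rz": 0,"claw": 0.02},{"tx": -0.192,"ty": 0.104,"tz": 0.03,"rx": 0,"ry": 0,"rz": 0,"claw": 0.02},{"tx": -0.192,"ty": 0.104,"tz": 0.03,"rx": 0,"ry": 0,"rz": 0,"claw": 0.02},{"tx": -0.192,"ty": 0.104,"tz": 0.03,"rx": 0,"ry": 0,"rz": 0,"claw": 0.02}])

```text
clock: 19.35
eef_pos: [445.5, -37.3, 77.9]
tool_rot: [-3.141, 0.0, 3.14]
force: [-0.5, -0.4, -1.0]
width: 26.7
```

Request:
apply_moves(increments=[{"tx": 0,"ty": 0,"tz": -0.003,"rx": 0,"ry": 0,"rz": 0,"claw": 0.02},{"tx": 0,"ty": 0,"tz": -0.006,"rx": 0,"ry": 0,"rz": 0,"claw": 0.02},{"tx": 0,"ty": 0,"tz": -0.008,"rx": 0,"ry": 0,"rz": 0,"claw": 0.02},{"tx": 0,"ty": 0,"tz": -0.01,"rx": 0,"ry": 0,"rz": 0,"claw": 0.02},{"tx": 0,"ty": 0,"tz": -0.01,"rx": 0,"ry": 0,"rz": 0,"claw": 0.02},{"tx": 0,"ty": 0,"tz": -0.01,"rx": 0,"ry": 0,"rz": 0,"claw": 0.02}])

```text
clock: 19.95
eef_pos: [445.4, -37.1, 68.0]
tool_rot: [-3.141, 0.001, 3.14]
force: [1.3, -1.0, 0.8]
width: 27.3
```

Request:
apply_moves(increments=[{"tx": 0,"ty": 0,"tz": -0.0015,"rx": 0,"ry": 0,"rz": 0,"claw": 0.02},{"tx": 0,"ty": 0,"tz": -0.003,"rx": 0,"ry": 0,"rz": 0,"claw": 0.02},{"tx": 0,"ty": 0,"tz": -0.0045,"rx": 0,"ry": 0,"rz": 0,"claw": 0.02},{"tx": 0,"ty": 0,"tz": -0.005,"rx": 0,"ry": 0,"rz": 0,"claw": 0.02},{"tx": 0,"ty": 0,"tz": -0.005,"rx": 0,"ry": 0,"rz": 0,"claw": 0.02},{"tx": 0,"ty": 0,"tz": -0.005,"rx": 0,"ry": 0,"rz": 0,"claw": 0.02}])

```text
clock: 20.55
eef_pos: [445.3, -37.1, 62.9]
tool_rot: [-3.141, 0.001, 3.14]
force: [1.7, -1.6, 2.4]
width: 26.9
```

```bash
python3 - <<'E'
from h import *
for i in range(3):
    look('top','t7.png');r=read_state();print(r['eef_pos'],r['force'])
s=look('scene','s7.png')
E
```

```text
[445.32381841 -37.13453902  62.90260752] [ 0.77900934 -1.91777296  2.51297976]
[445.29542614 -37.12320565  62.89808152] [ 1.092966   -2.0378037   2.63704172]
[445.28809759 -37.08230838  62.89604091] [ 1.27895726 -2.13256651  3.15897098]
```

The third head is soft: about 4.3 N push in total at half stroke, gaining little. It goes to the green tray.

Request:
apply_moves(increments=[{"tx": 0,"ty": 0,"tz": 0.015,"rx": 0,"ry": 0,"rz": 0,"claw": 0.02},{"tx": 0,"ty": 0,"tz": 0.04,"rx": 0,"ry": 0,"rz": 0,"claw": 0.02},{"tx": 0.002,"ty": -0.025,"tz": 0.05,"rx": 0,"ry": 0,"rz": 0,"claw": 0.02},{"tx": 0.006,"ty": -0.065,"tz": 0.05,"rx": 0,"ry": 0,"rz": 0,"claw": 0.02},{"tx": 0.01,"ty": -0.11,"tz": 0.05,"rx": 0,"ry": 0,"rz": 0,"claw": 0.02},{"tx": 0.014,"ty": -0.155,"tz": 0.05,"rx": 0,"ry": 0,"rz": 0,"claw": 0.02},{"tx": 0.017,"ty": -0.195,"tz": 0.05,"rx": 0,"ry": 0,"rz": 0,"claw": 0.02},{"tx": 0.02,"ty": -0.22,"tz": 0.05,"rx": 0,"ry": 0,"rz": 0,"claw": 0.02},{"tx": 0.02,"ty": -0.228,"tz": 0.035,"rx": 0,"ry": 0,"rz": 0,"claw": 0.02},{"tx": 0.02,"ty": -0.228,"tz": 0.01,"rx": 0,"ry": 0,"rz": 0,"claw": 0.02},{"tx": 0.02,"ty": -0.228,"tz": -0.003,"rx": 0,"ry": 0,"rz": 0,"claw": 0.02},{"tx": 0.02,"ty": -0.228,"tz": -0.003,"rx": 0,"ry": 0,"rz": 0,"claw": 0.02}])

```text
clock: 21.95
eef_pos: [462.9, -262.1, 57.2]
tool_rot: [3.138, -0.006, -3.141]
force: [0.2, 0.8, -0.9]
width: 26.8
```

Request:
apply_moves(increments=[{"tx": 0,"ty": 0,"tz": -0.002,"rx": 0,"ry": 0,"rz": 0,"claw": 0.02},{"tx": 0,"ty": 0,"tz": -0.004,"rx": 0,"ry": 0,"rz": 0,"claw": 0.02},{"tx": 0,"ty": 0,"tz": -0.006,"rx": 0,"ry": 0,"rz": 0,"claw": 0.02},{"tx": 0,"ty": 0,"tz": -0.007,"rx": 0,"ry": 0,"rz": 0,"claw": 0.02},{"tx": 0,"ty": 0,"tz": -0.007,"rx": 0,"ry": 0,"rz": 0,"claw": 0.02},{"tx": 0,"ty": 0,"tz": -0.007,"rx": 0,"ry": 0,"rz": 0,"claw": 0.02}])

```text
clock: 22.55
eef_pos: [465.4, -264.9, 53.3]
tool_rot: [-3.141, 0.001, 3.14]
force: [0.9, 0.5, 0.4]
width: 26.7
```

Request:
apply_moves(increments=[{"tx": 0,"ty": 0,"tz": -0.0007,"rx": 0,"ry": 0,"rz": 0,"claw": 0.02},{"tx": 0,"ty": 0,"tz": -0.0007,"rx": 0,"ry": 0,"rz": 0,"claw": 0.02},{"tx": 0,"ty": 0,"tz": -0.0007,"rx": 0,"ry": 0,"rz": 0,"claw": 0.02}])

```text
clock: 22.85
eef_pos: [465.4, -265.0, 52.3]
tool_rot: [-3.141, 0.001, 3.14]
force: [0.9, 0.1, 0.9]
width: 27.0
```

Contact at about 2.5 N. I'll ease up 0.7 mm, release and rise.

Request:
apply_moves(increments=[{"tx": 0,"ty": 0,"tz": 0.0007,"rx": 0,"ry": 0,"rz": 0,"claw": 0.02},{"tx": 0,"ty": 0,"tz": 0.0007,"rx": 0,"ry": 0,"rz": 0,"claw": 0.032},{"tx": 0,"ty": 0,"tz": 0.0007,"rx": 0,"ry": 0,"rz": 0,"claw": 0.04},{"tx": 0,"ty": 0,"tz": 0.0007,"rx": 0,"ry": 0,"rz": 0,"claw": 0.06},{"tx": 0,"ty": 0,"tz": 0.0007,"rx": 0,"ry": 0,"rz": 0,"claw": 0.06},{"tx": 0,"ty": 0,"tz": 0.0007,"rx": 0,"ry": 0,"rz": 0,"claw": 0.06},{"tx": 0,"ty": 0,"tz": 0.03,"rx": 0,"ry": 0,"rz": 0,"claw": 0.06},{"tx": 0,"ty": 0,"tz": 0.07,"rx": 0,"ry": 0,"rz": 0,"claw": 0.06},{"tx": 0,"ty": 0,"tz": 0.11,"rx": 0,"ry": 0,"rz": 0,"claw": 0.06},{"tx": 0,"ty": 0.05,"tz": 0.13,"rx": 0,"ry": 0,"rz": 0,"claw": 0.06},{"tx": 0,"ty": 0.1,"tz": 0.13,"rx": 0,"ry": 0,"rz": 0,"claw": 0.06},{"tx": 0,"ty": 0.15,"tz": 0.13,"rx": 0,"ry": 0,"rz": 0,"claw": 0.06}])

```text
clock: 24.05
eef_pos: [465.4, -117.5, 183.2]
tool_rot: [-3.141, 0.003, 3.138]
force: [1.6, 0.8, -0.2]
width: 60.3
```

Request:
apply_moves(increments=[{"tx": 0,"ty": 0.05,"tz": 0.02,"rx": 0,"ry": 0,"rz": 0,"claw": 0.06},{"tx": 0,"ty": 0.08,"tz": 0.02,"rx": 0,"ry": 0,"rz": 0,"claw": 0.06},{"tx": 0,"ty": 0.08,"tz": 0.02,"rx": 0,"ry": 0,"rz": 0,"claw": 0.06},{"tx": 0,"ty": 0.08,"tz": 0.02,"rx": 0,"ry": 0,"rz": 0,"claw": 0.06}])

```text
clock: 24.45
eef_pos: [465.0, -38.1, 202.2]
tool_rot: [-3.141, 0.0, -3.141]
force: [0.8, -0.5, -0.1]
width: 59.8
```

```bash
python3 - <<'E'
from h import *
s=look('scene','s8.png');r=read_state();print(r['clock'],r['eef_pos'],r['force'])
E
```

```text
24.5 [464.84997522 -39.28368292 202.05210441] [ 0.01012124 -0.93853159 -0.11603817]
```

View pics/s8.png

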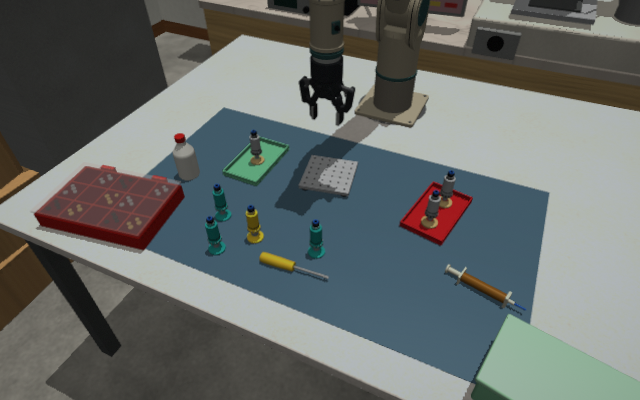

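The picture shows one head upright in the green tray at (256,148) and two upright in the red tray at (433,212) and (447,190). The bystanders and decoys have not moved, and the gripper is clear.

```bash
python3 -c "from cell import *;print(finish_job())"
```

```text
the job is handed in; nothing more can be done
None
```

All three heads were picked up, pressed on the plate and sorted one at a time, and the job is handed in at about 24.5 s of the 72 s allowed.

| Head (start position, x, y in mm) | Feel on the plate | Verdict | Placed in |
|---|---|---|---|
| (659, 150) | about 1 N/mm, around 11 N at the deepest | stiff | red tray |
| (637, -15) | about 1.1 N/mm, around 10.5 N at the deepest | stiff | red tray |
| (637, -141) | about 0.35 N/mm, around 4.3 N at the deepest | soft | green tray |

- **Press depth:** each stem went about 7–8 mm in, well short of its 14 mm stop.
- **Last check:** the final picture shows two heads standing upright in the red tray and one in the green. The bottle, syringe, screwdriver and decoys are where they were, and the gripper is open and clear.
- **Disagreement:** the soft head's slope reads a little above the nominal 0.2 N/mm. That is within the sensor noise of about 0.5 N, and the total force matches a soft spring. No check failed.

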